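Sweep the loose nuts off the bench into the bin

TASK

Clear the four loose hexagon nuts off the orange bench: with the fingertips, sweep them along the bench top and over its far edge so that all four drop into the red bin below. Slide the nuts and do not pick any of them up; leave the lens, the mug and the ball bearing standing where they are.

Things in the scene. Friction and masses are not known exactly. Their poses are not given: they have to be found in the camera images.
- bench_edge (a point): Middle of the far edge of the orange bench top, at the height of the top (z = 0). The edge is straight and runs along y over the whole bench; the bench ends here with a square, unguarded edge, its top is 35 mm thick, flat and smooth.
- bin_rim (a point): Middle of the near top rim of the fixed red open-topped bin beyond and below the bench's far edge. Bin: 340 (x) x 220 (y) x 150 high, walls 4 mm, square to the bench: its mouth reaches 106 mm to either side (y) of this point. It is tucked 30 mm under the bench edge, rim 44 mm below the bench top, so what goes over the edge within the mouth's width drops in.
- nut0_center (a point): Centre of a plain steel M20 hexagon nut, lying flat: 30 across flats, 35 across corners, 16 high, hole 20, about 64 g, z axis up; the centre is 8 mm above the bench. One of four alike, to be swept into the bin.
- nut1_center (a point): Centre of another of the four nuts (the same as nut0).
- nut2_center (a point): Centre of another of the four nuts (the same as nut0).
- nut3_center (a point): Centre of another of the four nuts (the same as nut0).
- lens: Black camera lens standing upright on the bench, 67 diameter, 58 high, 0.3 kg; stays where it is. Origin: centre of its underside.
- mug: Green mug, 72 diameter, 70 high, with a handle that sticks out about 30 mm to its own +y side (roughly towards the robot); stays where it is. Origin: centre of its underside.
- bearing: Steel ball bearing lying flat, round, 52 diameter, 15 high, 0.13 kg; not a nut, stays where it is. Origin: centre of its underside.

How it is judged:
At the end, for the whole second after the job is handed in: All four nuts lie at rest inside the red bin, below its rim; the lens, the mug and the bearing are upright (within 0.2 rad) and within 20 mm of where they stood (x of nut0_center in the frame of bin_rim between 0.004 and 0.336 m and y of nut0_center in the frame of bin_rim between -0.106 and 0.106 m and z of nut0_center in the frame of bin_rim between -0.15 and -0.05 m and linear speed of each of nut0, nut1, nut2, nut3 below 0.03 m/s and x of nut1_center in the frame of bin_rim between 0.004 and 0.336 m and y of nut1_center in the frame of bin_rim between -0.106 and 0.106 m and z of nut1_center in the frame of bin_rim between -0.15 and -0.05 m and x of nut2_center in the frame of bin_rim between 0.004 and 0.336 m and y of nut2_center in the frame of bin_rim between -0.106 and 0.106 m and z of nut2_center in the frame of bin_rim between -0.15 and -0.05 m and x of nut3_center in the frame of bin_rim between 0.004 and 0.336 m and y of nut3_center in the frame of bin_rim between -0.106 and 0.106 m and z of nut3_center in the frame of bin_rim between -0.15 and -0.05 m and distance of each of lens, mug, bearing from where it was at the start of the episode below 0.02 m and angle between each of lens, mug, bearing's own z axis and vertical below 0.2 rad); the robot touches nothing.
It fails at once if a nut is picked up: its centre rises more than 35 mm above the bench top (it lies at 8 mm) (height (world z) of any of nut0_center, nut1_center, nut2_center, nut3_center above 0.035 m).
It fails at once if the lens, the mug or the bearing is shifted by more than 20 mm or tipped (not (distance of lens from where it was at the start of the episode below 0.02 m) or not (angle between lens's own z axis and vertical below 0.2 rad) or not (distance of mug from where it was at the start of the episode below 0.02 m) or not (angle between mug's own z axis and vertical below 0.2 rad) or not (distance of bearing from where it was at the start of the episode below 0.02 m) or not (angle between bearing's own z axis and vertical below 0.2 rad)).
It also fails if it takes over 64 s, if anything falls off the work surface, if the arm or the gripper's body presses on something with over 40 N, if the wrist force passes 120 N, or if a joint passes its speed limit or range.

ROBOT

A 7-joint arm with a two-finger parallel gripper is mounted at the origin on the work surface. World frame = base frame: x ahead of the robot, y to its left, z up, the work surface at z = 0. Lengths are in m, angles in rad, forces in N, time in s.
With the tool pointing down it reaches from about 0.425 to 0.925 m from the base axis. Payload 6.8 kg.
Tool frame: the origin (TCP) lies where the fingers leave the gripper's body, on its centre line; the fingertips stand 80 mm ahead of it and the grasp point (between the pads) lies 61 mm ahead of it; z points along the fingers, y is the line along which they close (so a half turn about z gives the same grasp; the last joint's range is limited). The gripper opens to 88 mm and grips with 3 to 60 N. Pads are 20 mm wide; open, the fingers measure 115 mm over their backs; the gripper's body (75 mm by 178 mm) begins 61 mm behind the grasp point.
Start: joints at [-1.376, 0.477, 0.022, 1.555, -0.011, 1.109, -0.083], TCP at [0.201, 0.644, 0.303] pointing down, gripper open.
Joint ranges: [-2.96, 2.96], [-0.34, 2.1], [-1.41, 1.46], [0.24, 2.44], [-1.37, 4.51], [0.17, 1.92], [-2.96, 2.96]. Speed limits (rad/s): [2.39, 2.39, 3.14, 3.14, 3.14, 3.14, 3.14].

INTERFACE

Orientations are given as a rotation vector (axis times angle).
In Python, from workcell import manip, get_image, ticket, spot_in, regions_of, place_of gives the robot as it stands.
- The arm moves only by the tool jog_arm, never from a script. Its arguments are lists of equal length, an entry for each row: "gripper": the finger opening in cm, from 0 to 8.78; "linear": the shift along the tool's x, y, z in cm, a list of three; "yaw": the turn about the tool's z in rad. In form: {"gripper": [gripper, ...], "linear": [[x, y, z], ...], "yaw": [yaw, ...]}. A call has 1 to 5 rows; each row shifts and turns the commanded pose from where the row before left it, along the tool's axes as they then stand; what a row does not reach is not made up. A row lasts 1/10 s, in which the tool goes at most 50 mm and 8.59 degrees, less where a joint would pass 70% of its speed; a pose out of reach is approached as far as the arm can. A call with a gripper value outside its range is refused whole. The fingers move at their own pace and stop on an object; "grip_force" is the grip in N (left out, the last holds). Time passes only in rows, so rows that do not move let the fingers close. It gives the time, the measured TCP pose, the force, the opening and the grip force at its end, in the units of the state.
- manip.observe(): the state, without advancing time (a new reading comes with each control period).
- get_image(name): name is "scene" or "top" or "wrist"; returns a dict with "img" (384x512x3 uint8, blue, green, red), "depth" (384x512 float32, m along the optical axis (not along the pixel's ray), 0 where there is no reading), "camera_matrix" (3x3 intrinsics, pixels), "T" (4x4, takes a point from camera to world coordinates); the wrist camera has in their place "mount" (4x4, takes a point from camera to tool coordinates, whose origin is the TCP and whose axes are the flange's). Camera axes: x right, y down, z forward; pixel columns grow to the right and rows downward; lengths in m; the calibration is good to about 2 mm. The wrist camera is an equidistant fisheye: a pixel r from the principal point sees the ray r / f radians off the axis. A picture is of the moment at which its call begins: read the wrist's pose just before it.
- ticket.job_done(): hands the job in; it is judged then, once.
Trained networks look in a picture, given as the dict that the camera call returned (one of the last four; its "shot" number tells which), for a name from the list of things; names that differ only in an ending like _2 or _b are one class to them, and where a whole thing is asked for, a point or a joint stands for the part that bears it (a point fixed in the world has none). Each returns a list of dicts, best first, with "score" (0 to 1); they miss things now and then, are a little off and sometimes report something else, mostly with a low value. They report only what shows in the picture. A call takes as long as a camera call.
- spot_in(picture, query): "extent" ([centre column, centre row, width, height] in pixels, round what is visible of it).
- regions_of(picture, query): "mask" (384x512 bool, what is visible of it) and "extent" ([centre column, centre row, width, height] in pixels, round what is visible of it).
- place_of(picture, query): "position" ([column, row] in pixels: a listed point, or the origin of a listed thing).
The state is a dict: "clock": time; "joint_positions": joint angles; "qvel": joint speeds; "joint_torque": joint torques, N m; "tool_pos": TCP position; "eef_rot": TCP orientation; "ft_force": force on the tool from outside, world axes, zero at the start; "wrist_torque": the same for the moment, N m; "gripper_width": opening from 0.0 (shut) to 1.0 (fully open); "grasp_force": force on a finger pad.
Only numpy, scipy, OpenCV 4.12 (cv2) and the standard library are available. Lean on these libraries where they do the work, as an engineer would, in place of code of your own. Each camera call takes 0.05 s, during which the arm holds its last target. There are 200 camera calls.

## Working session

There is one attempt and no reset: what is moved stays moved. The work goes in short steps, Python scripts to look and compute and a tool call to move; the robot and the scene stay as the last step left them, time stands still between calls to the robot, and variables do not carry over. Pictures are saved under pics/ and viewed, at most 10 in all, crops included, and the job is handed in when it is done.

Besides the shell and the picture viewer there is one more tool, called after "Request:" by a JSON object that holds its "fn" and its "kwargs", one argument or row to a line. jog_arm: Moves the arm, as the interface text tells. Its arguments: {"type":"object","properties":{"gripper":{"type":"array"},"linear":{"type":"array"},"yaw":{"type":"array"},"grip_force":{"type":"number"}},"required":["gripper","linear","yaw"]}

```bash
mkdir -p pics
cat > h.py <<'E'
import numpy as np,cv2
from workcell import manip,get_image,ticket,spot_in,regions_of,place_of
def world(p,c,r,z=None):
    K=p["camera_matrix"];T=p["T"]
    ray=np.linalg.inv(K)@[c,r,1.]
    if z is None:
        d=np.median(p["depth"][int(r)-1:int(r)+2,int(c)-1:int(c)+2]); return T[:3,:3]@(ray*d)+T[:3,3]
    w=T[:3,:3]@ray; s=(z-T[2,3])/w[2]; return T[:3,3]+s*w
E
python3 - <<'E'
from h import *
s=manip.observe();print(s)
for n in("top","scene"):
    p=get_image(n);cv2.imwrite(f"pics/{n}1.png",p["img"]);print(n,p["T"].round(3).tolist())
    for q,z in(("nut0_center",.008),("lens",0),("mug",0),("bearing",0),("bench_edge",0),("bin_rim",-.044)):
        for d in place_of(p,q)[:6]:
            print(q,round(d["score"],2),np.round(d["position"],1),world(p,*d["position"],z).round(3))
E
```

```text
{'clock': 0.0, 'joint_positions': array([-1.37608218,  0.47779939,  0.02233624,  1.5564297 , -0.01152969,
        1.10931813, -0.08310158]), 'qvel': array([-0.0019019 , -0.0001361 ,  0.00026077, -0.00055293, -0.00013667,
        0.00023949,  0.00081577]), 'joint_torque': array([-9.86470195e-05, -5.82858825e+01,  1.53473798e+00, -2.72598660e+01,
       -5.43852104e-02,  1.69344671e-02,  1.58998455e-04]), 'tool_pos': array([0.20114956, 0.64385243, 0.30169119]), 'eef_rot': array([-4.73802765e-01, -3.10548671e+00,  2.85726297e-03]), 'ft_force': array([0.51066091, 0.03506588, 0.71343998]), 'wrist_torque': array([-0.00380811,  0.00783227,  0.0753993 ]), 'grasp_force': 0.0, 'gripper_width': 0.9973181304859273}
top [[0.027, -0.971, 0.236, 0.382], [-1.0, -0.026, 0.006, 0.042], [0.0, -0.236, -0.972, 0.935], [0.0, 0.0, 0.0, 1.0]]
nut0_center 0.7 [288.8 237. ] [ 0.51  -0.007  0.008]
lens 0.91 [206.6 222.3] [0.539 0.174 0.   ]
lens 0.4 [460.6 243.7] [ 0.507 -0.381  0.   ]
mug 0.92 [334.3 222.1] [ 0.547 -0.107  0.   ]
bearing 0.72 [459.5 244.7] [ 0.504 -0.378  0.   ]
bench_edge 0.63 [285.9 165.8] [0.673 0.001 0.   ]
bin_rim 0.2 [289.7 239.9] [ 0.511 -0.012 -0.044]
scene [[-0.266, 0.769, -0.581, 1.263], [0.964, 0.221, -0.148, 0.204], [0.014, -0.6, -0.8, 0.983], [0.0, 0.0, 0.0, 1.0]]
nut0_center 0.51 [210.2 216.1] [ 0.68  -0.091  0.008]
nut0_center 0.41 [257.3 173.2] [ 0.503 -0.01   0.008]
lens 0.83 [316.7 197.6] [ 0.535  0.172 -0.   ]
lens 0.56 [218.7 175.8] [ 0.537 -0.116  0.   ]
mug 0.63 [220.2 181.4] [ 0.555 -0.105  0.   ]
bearing 0.51 [142.2 147.9] [ 0.498 -0.374  0.   ]
bearing 0.26 [243.4 226.1] [0.681 0.002 0.   ]
bench_edge 0.66 [245.5 228.3] [0.686 0.01  0.   ]
bench_edge 0.46 [255.3 172.4] [ 0.495 -0.018  0.   ]
bin_rim 0.66 [212.9 218.3] [ 0.653 -0.096 -0.044]
```

View pics/top1.png

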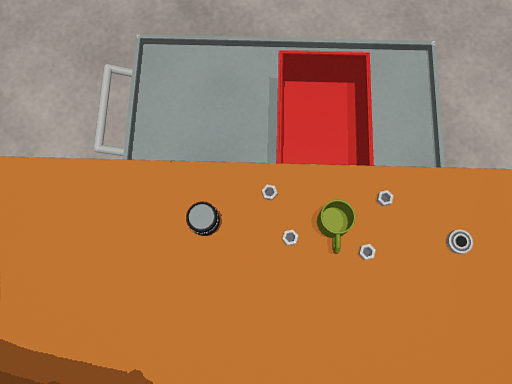

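View pics/scene1.png

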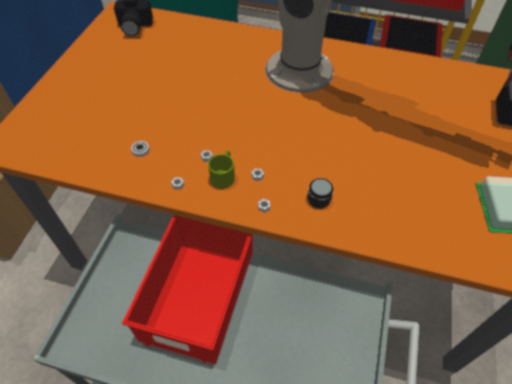

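Run:
```python
from h import *
p=get_image("top");im=p["img"].astype(int)
hsv=cv2.cvtColor(p["img"],cv2.COLOR_BGR2HSV)
m=((hsv[...,1]<110)|(abs(hsv[...,0].astype(int)-12)>8)).astype(np.uint8);m[:172]=0;m[300:]=0
n,l,st,c=cv2.connectedComponentsWithStats(m)
for i in range(1,n):
    if st[i,4]>40: print(st[i],c[i].round(1),world(p,*c[i],.012).round(4))
for a in((0,156.5),(140,160),(250,163),(420,167),(511,168.5)):print(a,world(p,*a,0).round(4))
for a in((279,53),(370,55),(279,160),(371,163)):print(a,world(p,*a,-.044).round(4))
for col in(100,250,400):
    print([ (r,world(p,col,r).round(3).tolist()) for r in range(159,170,2)])
for n_ in [(270,192),(290,237),(386,198),(368,252)]:
    x,y=n_;print(world(p,x+3,y).round(3),world(p,x,y-4).round(3))
```

```text
[262 184  16  16 185] [269.1 191.8] [0.6085 0.0379 0.012 ]
[377 190  17  16 204] [384.7 197.6] [ 0.6023 -0.2168  0.012 ]
[ 317  199   39   55 1251] [335.8 220.6] [ 0.5481 -0.1085  0.012 ]
[187 202  33  33 840] [202.7 218.3] [0.5453 0.1809 0.012 ]
[282 229  17  17 195] [290.  237.1] [ 0.5093 -0.0094  0.012 ]
[446 229  27  25 518] [459.5 241.3] [ 0.5102 -0.3736  0.012 ]
[358 244  18  16 211] [366.8 251.4] [ 0.4832 -0.1739  0.012 ]
(0, 156.5) [0.6779 0.6542 0.    ]
(140, 160) [0.6781 0.3339 0.    ]
(250, 163) [0.6778 0.0831 0.    ]
(420, 167) [ 0.6787 -0.303   0.    ]
(511, 168.5) [ 0.6807 -0.509   0.    ]
(279, 53) [ 0.9862  0.0216 -0.044 ]
(370, 55) [ 0.9868 -0.2095 -0.044 ]
(279, 160) [ 0.701   0.0161 -0.044 ]
(371, 163) [ 0.6995 -0.2031 -0.044 ]
[(159, [0.678, 0.425, 0.001]), (161, [0.673, 0.424, 0.002]), (163, [0.668, 0.424, 0.001]), (165, [0.664, 0.423, 0.001]), (167, [0.659, 0.422, 0.002]), (169, [0.654, 0.422, 0.001])]
[(159, [0.75, 0.092, -0.193]), (161, [0.744, 0.092, -0.192]), (163, [0.678, 0.083, 0.001]), (165, [0.673, 0.083, 0.001]), (167, [0.668, 0.083, 0.001]), (169, [0.663, 0.083, 0.001])]
[(159, [0.761, -0.32, -0.193]), (161, [0.756, -0.321, -0.195]), (163, [0.75, -0.32, -0.192]), (165, [0.744, -0.32, -0.193]), (167, [0.677, -0.257, 0.001]), (169, [0.672, -0.257, 0.002])]
[0.61  0.029 0.004] [0.619 0.036 0.006]
[ 0.511 -0.017  0.002] [ 0.52  -0.01   0.003]
[ 0.602 -0.227  0.009] [ 0.612 -0.221  0.008]
[ 0.482 -0.183  0.012] [ 0.491 -0.179  0.003]
```

```bash
cat > g.py <<'E'
# python3 g.py heading x y z : needed yaw (done first), then shift in cm in the turned tool frame
import sys
from h import *
from scipy.spatial.transform import Rotation as R
a,x,y,z=map(float,sys.argv[1:5]);s=manip.observe();T=R.from_rotvec(s["eef_rot"]).as_matrix()
X=np.array([-np.cos(a),-np.sin(a),0]);Z=np.array([0,0,-1.]);Y=np.cross(Z,X)
print("yaw",np.arctan2(X@T[:,1],X@T[:,0]).round(3),"lin",(np.array([X,Y,Z])@(np.array([x,y,z])-s["tool_pos"])*100).round(2),s["tool_pos"].round(4),s["clock"])
E
python3 g.py -0.785 .577 .070 .2
```

```text
yaw 0.482 lin [-67.18 -14.07  10.27] [0.2013 0.6443 0.3027] 0.75
```

Request:
{"fn": "jog_arm", "kwargs": {
  "gripper": [1.5,1.5,1.5,1.5,1.5],
  "linear": [
    [0,0,0],
    [0,0,0],
    [0,0,0],
    [0,0,0],
    [0,0,0]
  ],
  "yaw": [0.12,0.12,0.12,0.12,0]
}}

```text
clock: 1.25
tool_pos: [0.2012, 0.6444, 0.3027]
eef_rot: [1.2, 2.903, 0.0]
ft_force: [0.3, -1.3, 0.1]
gripper_width: 0.582
grasp_force: 0.0
```

```bash
python3 g.py -0.785 .577 .070 .2
```

```text
yaw 0.001 lin [-67.18 -14.06  10.27] [0.2012 0.6444 0.3027] 1.25
```

Request:
{"fn": "jog_arm", "kwargs": {
  "gripper": [1.5,1.5,1.5,1.5,1.5],
  "linear": [
    [-4.5,-1,0],
    [-4.5,-1,0],
    [-4.5,-1,0],
    [-4.5,-1,0],
    [-4.5,-1,0]
  ],
  "yaw": [0,0,0,0,0]
}}

```text
clock: 1.75
tool_pos: [0.3263, 0.4485, 0.3029]
eef_rot: [1.193, 2.906, 0.001]
ft_force: [0.8, 0.7, -0.0]
gripper_width: 0.174
grasp_force: 0.0
```

Request:
{"fn": "jog_arm", "kwargs": {
  "gripper": [1.5,1.5,1.5,1.5,1.5],
  "linear": [
    [-4.5,-1,0],
    [-4.5,-1,0],
    [-4.5,-1,0],
    [-4.5,-1,0],
    [-4.5,-1,0]
  ],
  "yaw": [0,0,0,0,0]
}}

```text
clock: 2.25
tool_pos: [0.4506, 0.2544, 0.3031]
eef_rot: [1.193, 2.906, 0.001]
ft_force: [0.5, 1.1, -0.4]
gripper_width: 0.166
grasp_force: 0.0
```

Request:
{"fn": "jog_arm", "kwargs": {
  "gripper": [1.5,1.5,1.5,1.5,1.5],
  "linear": [
    [-4.5,-1,2.5],
    [-4.5,-1,2.5],
    [-4.5,-1,2.5],
    [-4.5,-1,2.5],
    [-4.2,0,0]
  ],
  "yaw": [0,0,0,0,0]
}}

```text
clock: 2.75
tool_pos: [0.5728, 0.0758, 0.2042]
eef_rot: [-1.193, -2.901, 0.006]
ft_force: [0.1, 0.1, 0.2]
gripper_width: 0.172
grasp_force: 0.0
```

```bash
python3 g.py -0.785 .577 .070 .086
python3 - <<'E'
from h import *
p=get_image("scene");cv2.imwrite("pics/s2.png",p["img"])
E
```

```text
yaw 0.005 lin [-0.7  -0.11 11.82] [0.5728 0.0758 0.2042] 2.75
```

View pics/s2.png

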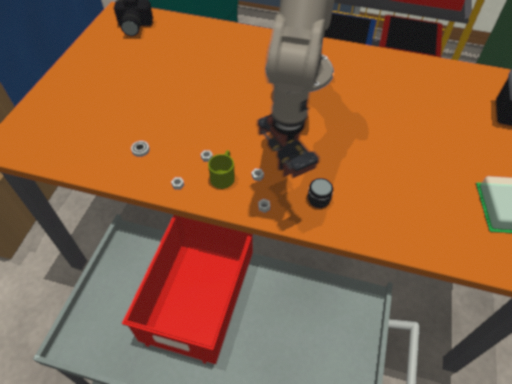

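The gripper (about 290,155) stands behind nut A (264,205), clear of the lens (320,192). Descend.

Request:
{"fn": "jog_arm", "kwargs": {
  "gripper": [1.5,1.5,1.5,1.5,1.5],
  "linear": [
    [0,0,3.5],
    [0,0,3.5],
    [0,0,3],
    [0,0,1.3],
    [0,0,0]
  ],
  "yaw": [0,0,0,0,0]
}}

```text
clock: 3.3
tool_pos: [0.5734, 0.0784, 0.093]
eef_rot: [-1.195, -2.903, 0.003]
ft_force: [-0.3, 0.3, 1.0]
gripper_width: 0.172
grasp_force: 0.0
```

```bash
python3 g.py -0.785 .577 .070 .086; python3 g.py -0.785 .688 -.041 .086
python3 - <<'E'
from h import *
p=get_image("scene");cv2.imwrite("pics/s3.png",cv2.resize(p["img"][120:260,180:360],None,fx=4,fy=4,interpolation=2))
E
```

```text
yaw 0.004 lin [-0.85 -0.34  0.7 ] [0.5734 0.0784 0.093 ] 3.3
yaw 0.004 lin [-16.55  -0.35   0.7 ] [0.5734 0.0784 0.093 ] 3.3
```

View pics/s3.png

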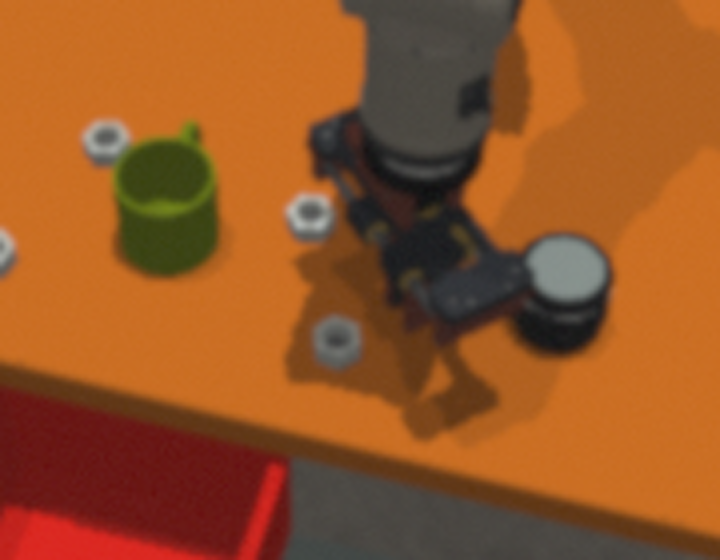

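The fingers are hidden behind the body, which is clear of the lens top. Nut A (336,342 in the crop) lies ahead and B (310,215) is off to the side.

Request:
{"fn": "jog_arm", "kwargs": {
  "gripper": [1.5,1.5,1.5,1.5,1.5],
  "linear": [
    [0,-0.35,0.7],
    [0,0,0],
    [-2,0,0],
    [-2,0,0],
    [-2,0,0]
  ],
  "yaw": [0,0,0,0,0]
}}

```text
clock: 3.85
tool_pos: [0.6152, 0.0333, 0.0884]
eef_rot: [1.197, 2.904, 0.001]
ft_force: [1.2, 0.9, -0.3]
gripper_width: 0.172
grasp_force: 0.2
```

```bash
python3 g.py -0.785 .688 -.041 .086
```

```text
yaw 0.003 lin [-10.41  -0.11   0.24] [0.6152 0.0333 0.0884] 3.85
```

Request:
{"fn": "jog_arm", "kwargs": {
  "gripper": [1.5,1.5,1.5,1.5,1.5],
  "linear": [
    [-2,0,0],
    [-2.2,0,0],
    [-2.2,0,0],
    [-2.2,0,0],
    [-2.0,0,0]
  ],
  "yaw": [0,0,0,0,0]
}}

```text
clock: 4.35
tool_pos: [0.6906, -0.0421, 0.0885]
eef_rot: [1.198, 2.903, 0.001]
ft_force: [0.4, -0.1, -0.6]
gripper_width: 0.174
grasp_force: 0.0
```

```bash
python3 g.py -0.24 .465 .0017 .2
python3 - <<'E'
from h import *
p=get_image("scene");cv2.imwrite("pics/s4.png",p["img"])
E
```

```text
yaw -0.543 lin [ 22.95  -1.1  -11.15] [ 0.6906 -0.0421  0.0885] 4.35
```

View pics/s4.png

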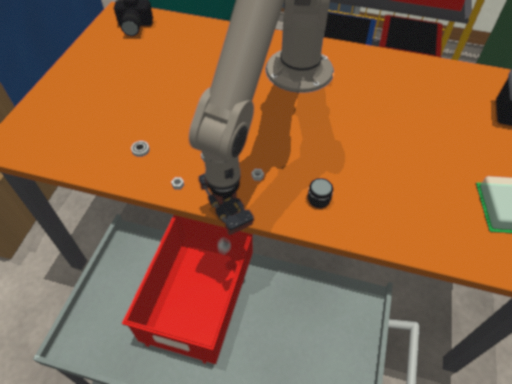

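Nut A lies in the bin (223,245). Next is nut B: lift, turn and go behind it.

Request:
{"fn": "jog_arm", "kwargs": {
  "gripper": [1.5,1.5,1.5,1.5,1.5],
  "linear": [
    [0,0,-3],
    [0,0,-4.5],
    [0,0,-4],
    [0,0,0],
    [0,0,0]
  ],
  "yaw": [-0.13,-0.14,-0.14,-0.13,0]
}}

```text
clock: 4.9
tool_pos: [0.69, -0.0413, 0.2049]
eef_rot: [0.378, 3.115, 0.002]
ft_force: [0.5, -0.4, 0.3]
gripper_width: 0.175
grasp_force: 0.0
```

Request:
{"fn": "jog_arm", "kwargs": {
  "gripper": [1.5,1.5,1.5,1.5,1.5],
  "linear": [
    [4.5,-0.25,0],
    [4.5,-0.25,0],
    [4.5,-0.2,0],
    [4.5,-0.2,0],
    [4.5,-0.2,0]
  ],
  "yaw": [0,0,0,0,0]
}}

```text
clock: 5.4
tool_pos: [0.4657, 0.0026, 0.2015]
eef_rot: [-0.386, -3.116, 0.0]
ft_force: [-0.3, 0.1, 0.1]
gripper_width: 0.172
grasp_force: 0.0
```

```bash
python3 g.py -0.24 .465 .0013 .086
python3 - <<'E'
from h import *
p=get_image("scene")
for q,z in(("nut0_center",.008),("mug",0),("lens",0)):
  for d in place_of(p,q)[:6]: print(q,round(d["score"],2),np.round(d["position"]),world(p,*d["position"],z).round(3))
E
```

```text
yaw -0.007 lin [ 0.03 -0.14 11.55] [0.4657 0.0026 0.2015] 5.4
nut0_center 0.54 [256. 172.] [ 0.499 -0.014  0.008]
mug 0.8 [222. 180.] [ 0.548 -0.101 -0.   ]
lens 0.76 [317. 199.] [0.538 0.174 0.   ]
```

Request:
{"fn": "jog_arm", "kwargs": {
  "gripper": [1.5,1.5,1.5,1.5,1.5],
  "linear": [
    [0.4,-0.1,3.5],
    [0,0,3.5],
    [0,0,3],
    [0,0,1.5],
    [0,0,0]
  ],
  "yaw": [0,0,0,0,0]
}}

```text
clock: 6.1
tool_pos: [0.4644, 0.0019, 0.0851]
eef_rot: [-0.383, -3.115, 0.002]
ft_force: [-0.2, -0.3, 0.5]
gripper_width: 0.171
grasp_force: 0.0
```

```bash
python3 g.py -0.24 .69 -.0534 .086
```

```text
yaw -0.005 lin [-2.323e+01 -1.000e-02 -9.000e-02] [0.4644 0.0019 0.0851] 6.1
```

Request:
{"fn": "jog_arm", "kwargs": {
  "gripper": [1.5,1.5,1.5,1.5,1.5],
  "linear": [
    [-1.5,0,0],
    [-2,0,0],
    [-2,0,0],
    [-2,0,0],
    [-2,0,0]
  ],
  "yaw": [0,0,0,0,0]
}}

```text
clock: 6.6
tool_pos: [0.5587, -0.0211, 0.0883]
eef_rot: [0.383, 3.116, 0.0]
ft_force: [0.2, -0.0, 0.7]
gripper_width: 0.17
grasp_force: 0.1
```

Request:
{"fn": "jog_arm", "kwargs": {
  "gripper": [1.5,1.5,1.5,1.5,1.5],
  "linear": [
    [-2,0,0],
    [-2,0,0],
    [-2,0,0],
    [-2,0,0],
    [-2,0,0]
  ],
  "yaw": [0,0,0,0,0]
}}

```text
clock: 7.1
tool_pos: [0.6555, -0.0452, 0.0883]
eef_rot: [0.383, 3.117, -0.0]
ft_force: [-1.6, 0.7, 0.8]
gripper_width: 0.172
grasp_force: 0.3
```

```bash
python3 g.py -0.24 .69 -.0534 .086
```

```text
yaw -0.004 lin [-3.54  0.03  0.23] [ 0.6555 -0.0452  0.0883] 7.1
```

Request:
{"fn": "jog_arm", "kwargs": {
  "gripper": [1.5,1.5,1.5,1.5,1.5],
  "linear": [
    [-2,0,0],
    [-1.8,0,0],
    [0,0,0],
    [0,0,-4],
    [0,0,-4.5]
  ],
  "yaw": [0,0,0,0,0]
}}

```text
clock: 7.6
tool_pos: [0.689, -0.0537, 0.1716]
eef_rot: [-0.381, -3.114, 0.001]
ft_force: [1.4, 0.0, -0.7]
gripper_width: 0.167
grasp_force: 0.0
```

```bash
python3 g.py 0.785 .570 -.249 .2
python3 - <<'E'
from h import *
p=get_image("scene");cv2.imwrite("pics/s5.png",p["img"])
E
```

```text
yaw -1.029 lin [22.22 -5.41 -2.84] [ 0.689  -0.0537  0.1716] 7.6
```

View pics/s5.png

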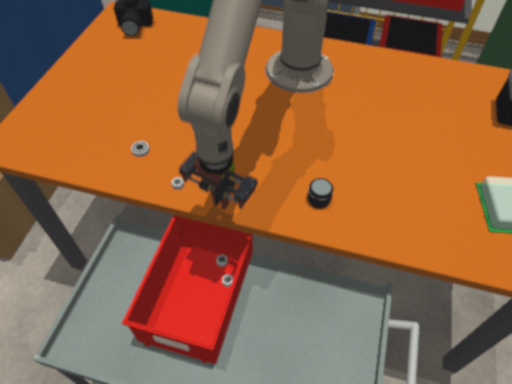

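Nuts A and B are both in the bin (222,261 and 228,281). Next is nut C (177,182).

Request:
{"fn": "jog_arm", "kwargs": {
  "gripper": [1.5,1.5,1.5,1.5,1.5],
  "linear": [
    [0,0,-3],
    [0,0,0],
    [0,0,0],
    [0,0,0],
    [0,0,0]
  ],
  "yaw": [-0.14,-0.14,-0.14,-0.14,-0.14]
}}

```text
clock: 8.15
tool_pos: [0.6902, -0.0538, 0.2029]
eef_rot: [-0.719, 3.058, -0.0]
ft_force: [0.0, -0.1, -0.0]
gripper_width: 0.173
grasp_force: 0.0
```

Request:
{"fn": "jog_arm", "kwargs": {
  "gripper": [1.5,1.5,1.5,1.5,1.5],
  "linear": [
    [0,0,0],
    [0,0,0],
    [0,0,0],
    [4.5,-1,0],
    [4.5,-1,0]
  ],
  "yaw": [-0.14,-0.14,-0.05,0,0]
}}

```text
clock: 8.65
tool_pos: [0.6408, -0.1308, 0.2026]
eef_rot: [-1.209, 2.899, 0.0]
ft_force: [0.6, -1.5, 1.3]
gripper_width: 0.174
grasp_force: 0.0
```

Request:
{"fn": "jog_arm", "kwargs": {
  "gripper": [1.5,1.5,1.5,1.5,1.5],
  "linear": [
    [4.5,-1,0],
    [4.5,-1,0],
    [4.2,-1.4,0],
    [0,0,4],
    [0,0,0]
  ],
  "yaw": [0,0,0,0,0]
}}

```text
clock: 9.15
tool_pos: [0.5685, -0.2498, 0.159]
eef_rot: [1.197, -2.898, -0.007]
ft_force: [-0.9, 1.3, -0.9]
gripper_width: 0.17
grasp_force: 0.0
```

```bash
python3 g.py 0.785 .570 -.249 .086
python3 - <<'E'
from h import *
p=get_image("scene")
for q,z in(("nut0_center",.008),("mug",0),("lens",0),("bearing",0)):
  for d in place_of(p,q)[:6]: print(q,round(d["score"],2),np.round(d["position"]),world(p,*d["position"],z).round(3))
E
```

```text
yaw -0.001 lin [-0.17 -0.05  7.3 ] [ 0.5685 -0.2498  0.159 ] 9.15
nut0_center 0.58 [226. 280.] [0.844 0.01  0.008]
mug 0.82 [223. 179.] [ 0.544 -0.102  0.   ]
lens 0.95 [317. 200.] [0.542 0.175 0.   ]
bearing 0.5 [141. 148.] [ 0.501 -0.375  0.   ]
```

Request:
{"fn": "jog_arm", "kwargs": {
  "gripper": [1.5,1.5,1.5,1.5,1.5],
  "linear": [
    [0,0,3.5],
    [0,0,3],
    [0,0,0.9],
    [0,0,0],
    [-1.5,0,0]
  ],
  "yaw": [0,0,0,0,0]
}}

```text
clock: 9.9
tool_pos: [0.5825, -0.2404, 0.0897]
eef_rot: [1.2, -2.903, 0.003]
ft_force: [-0.2, -0.1, 0.6]
gripper_width: 0.169
grasp_force: 0.0
```

```bash
python3 g.py 0.785 .692 -.127 .087
```

```text
yaw -0.001 lin [-15.76   0.29   0.27] [ 0.5825 -0.2404  0.0897] 9.9
```

Request:
{"fn": "jog_arm", "kwargs": {
  "gripper": [1.5,1.5,1.5,1.5,1.5],
  "linear": [
    [-1.5,0.25,0.2],
    [-2,0,0],
    [-2,0,0],
    [-2,0,0],
    [-2,0,0]
  ],
  "yaw": [0,0,0,0,0]
}}

```text
clock: 10.4
tool_pos: [0.6495, -0.1675, 0.0865]
eef_rot: [-1.206, 2.9, 0.0]
ft_force: [-1.2, 0.2, 1.1]
gripper_width: 0.167
grasp_force: 0.3
```

Request:
{"fn": "jog_arm", "kwargs": {
  "gripper": [1.5,1.5,1.5,1.5,1.5],
  "linear": [
    [-2,0,0],
    [-2,0,0],
    [-2.2,0,0],
    [0,0,0],
    [0,0,-4]
  ],
  "yaw": [0,0,0,0,0]
}}

```text
clock: 10.9
tool_pos: [0.6884, -0.1243, 0.1207]
eef_rot: [1.203, -2.892, -0.008]
ft_force: [0.1, -0.6, -0.4]
gripper_width: 0.172
grasp_force: 0.0
```

```bash
python3 g.py 0 .436 -.178 .2
python3 - <<'E'
from h import *
p=get_image("scene");cv2.imwrite("pics/s6.png",p["img"])
E
```

```text
yaw 0.789 lin [25.24 -5.37 -7.93] [ 0.6884 -0.1243  0.1207] 10.9
```

View pics/s6.png

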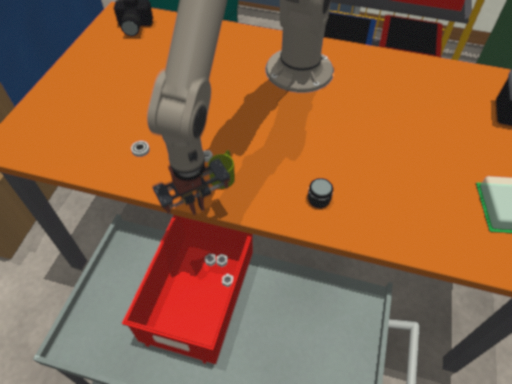

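Three nuts are in the bin (210,259; 222,260; 228,281). Last is nut D.

Request:
{"fn": "jog_arm", "kwargs": {
  "gripper": [1.5,1.5,1.5,1.5,1.5],
  "linear": [
    [0,0,-4],
    [0,0,-3.9],
    [0,0,0],
    [0,0,0],
    [0,0,0]
  ],
  "yaw": [0.14,0.14,0.14,0.14,0.14]
}}

```text
clock: 11.45
tool_pos: [0.6914, -0.1267, 0.206]
eef_rot: [-0.126, 3.138, -0.001]
ft_force: [-0.3, -0.3, -0.4]
gripper_width: 0.17
grasp_force: 0.0
```

Request:
{"fn": "jog_arm", "kwargs": {
  "gripper": [1.5,1.5,1.5,1.5,1.5],
  "linear": [
    [0,0,0],
    [4.5,-1,0],
    [4.5,-1,0],
    [4.5,-1,0],
    [4.5,-1,0]
  ],
  "yaw": [0.09,0,0,0,0]
}}

```text
clock: 11.95
tool_pos: [0.5093, -0.1662, 0.2053]
eef_rot: [0.006, 3.142, -0.001]
ft_force: [-0.8, -0.1, 0.5]
gripper_width: 0.173
grasp_force: 0.0
```

Request:
{"fn": "jog_arm", "kwargs": {
  "gripper": [1.5,1.5,1.5,1.5],
  "linear": [
    [4.2,-1.4,0],
    [3,0,0],
    [0,0,3],
    [0,0,0]
  ],
  "yaw": [0,0,0,0]
}}

```text
clock: 12.35
tool_pos: [0.437, -0.1792, 0.1738]
eef_rot: [-0.008, -3.138, -0.001]
ft_force: [0.0, 0.0, -0.6]
gripper_width: 0.172
grasp_force: 0.0
```

```bash
python3 g.py 0 .436 -.178 .086
python3 - <<'E'
from h import *
p=get_image("scene");cv2.imwrite("pics/s7.png",cv2.resize(p["img"][100:240,120:300],None,fx=4,fy=4,interpolation=2))
for q,z in(("nut0_center",.008),("mug",0)):
  for d in place_of(p,q)[:6]: print(q,round(d["score"],2),np.round(d["position"]),world(p,*d["position"],z).round(3))
E
```

```text
yaw -0.005 lin [0.1  0.12 8.78] [ 0.437  -0.1792  0.1738] 12.35
nut0_center 0.4 [226. 280.] [0.843 0.009 0.008]
```

View pics/s7.png

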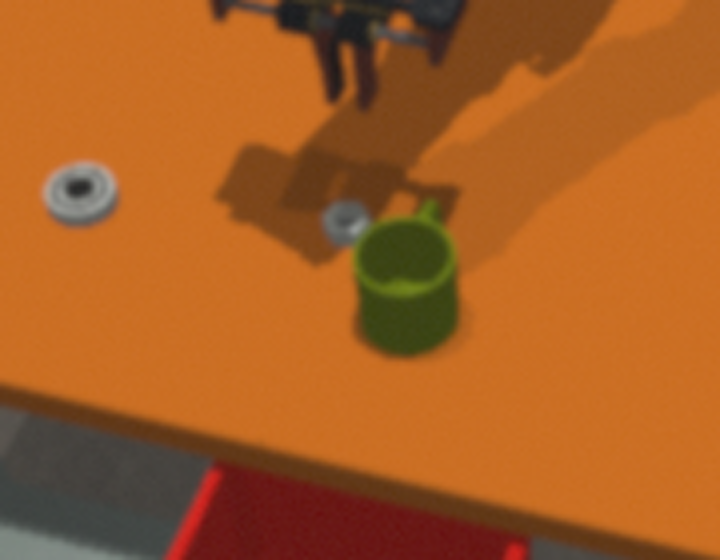

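Nut D (347,223 in the crop) is beside the mug. The fork (345,95) is behind it and the bin's left corner is at (217,465), so a straight push clears the mug.

Request:
{"fn": "jog_arm", "kwargs": {
  "gripper": [1.5,1.5,1.5,1.5,1.5],
  "linear": [
    [0,0,3.5],
    [0,0,3.5],
    [0,0,1.7],
    [0,0,0],
    [0,0,0]
  ],
  "yaw": [0,0,0,0,0]
}}

```text
clock: 13.0
tool_pos: [0.4405, -0.1791, 0.089]
eef_rot: [0.004, 3.141, -0.0]
ft_force: [0.5, 0.0, 1.1]
gripper_width: 0.169
grasp_force: 0.0
```

```bash
python3 g.py 0 .692 -.178 .087
```

```text
yaw -0.003 lin [-25.15   0.11   0.2 ] [ 0.4405 -0.1791  0.089 ] 13.0
```

Request:
{"fn": "jog_arm", "kwargs": {
  "gripper": [1.5,1.5,1.5,1.5,1.5],
  "linear": [
    [-1.5,0.1,0],
    [-2,0,0],
    [-2,0,0],
    [-2,0,0],
    [-2,0,0]
  ],
  "yaw": [0,0,0,0,0]
}}

```text
clock: 13.5
tool_pos: [0.5365, -0.1783, 0.0904]
eef_rot: [0.004, 3.139, -0.001]
ft_force: [-0.8, -0.3, -0.2]
gripper_width: 0.17
grasp_force: 0.2
```

Request:
{"fn": "jog_arm", "kwargs": {
  "gripper": [1.5,1.5,1.5,1.5,1.5],
  "linear": [
    [-2,0,0],
    [-2,0,0],
    [-2,0,0],
    [-2,0,0],
    [-2,0,0]
  ],
  "yaw": [0,0,0,0,0]
}}

```text
clock: 14.0
tool_pos: [0.6364, -0.1786, 0.0906]
eef_rot: [0.004, 3.139, -0.001]
ft_force: [-0.5, -0.4, 0.6]
gripper_width: 0.165
grasp_force: 0.2
```

```bash
python3 g.py 0 .692 -.178 .087
```

```text
yaw -0.003 lin [-5.56  0.06  0.36] [ 0.6364 -0.1786  0.0906] 14.0
```

Request:
{"fn": "jog_arm", "kwargs": {
  "gripper": [1.5,1.5,1.5,1.5,1.5],
  "linear": [
    [-2,0,0],
    [-2,0,0],
    [-1.6,0,0],
    [0,0,0],
    [0,0,-4]
  ],
  "yaw": [0,0,0,0,0]
}}

```text
clock: 14.5
tool_pos: [0.6874, -0.1775, 0.1246]
eef_rot: [-0.003, -3.133, -0.003]
ft_force: [0.3, -0.9, 0.3]
gripper_width: 0.173
grasp_force: 0.0
```

Request:
{"fn": "jog_arm", "kwargs": {
  "gripper": [1.5,1.5,1.5,1.5,1.5],
  "linear": [
    [0,0,-4],
    [0,0,-4],
    [0,0,-4],
    [0,0,0],
    [0,0,0]
  ],
  "yaw": [0,0,0,0,0]
}}

```text
clock: 15.0
tool_pos: [0.6903, -0.1789, 0.2506]
eef_rot: [0.005, 3.139, -0.001]
ft_force: [-0.8, -0.4, -1.5]
gripper_width: 0.17
grasp_force: 0.0
```

Run:
```python
from h import *
p=get_image("scene");cv2.imwrite("pics/s8.png",p["img"])
```

```text
(no output)
```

View pics/s8.png

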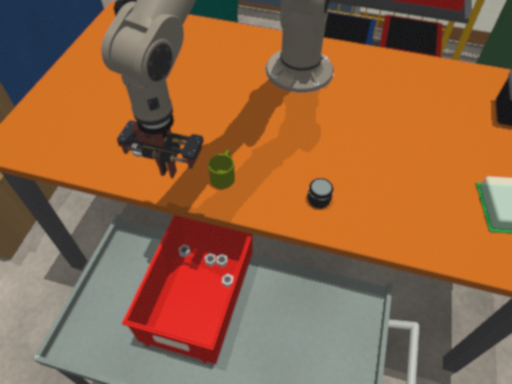

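All four nuts are in the bin (184,251; 210,259; 222,260; 228,281). The mug and lens stand as before, and the arm is clear.

```bash
python3 -c "
from h import *
print(ticket.job_done())"
```

```text
the job is handed in; nothing more can be done
None
```

All four nuts were swept over the far edge and seen in the red bin in the last picture, with the mug and lens unmoved; the arm hid the bearing there, but it stood in place in the last view before nut D's push. I handed the job in at about 15 s and no verdict came back.

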